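# Dock the finned vial carrier in the cooler and shut the hood

## Task

The vials have to be kept cold. Pick up the finned vial carrier by its black grip, lower it gently into the open cooling dock so that its fins slide down between the dock's fins and its plate rests fully home on them, and let go. Then swing the hood shut over it and press its front edge down until the catch holds it fully closed; keep the carrier upright, do not drop it, and leave the other things on the bench where they are.

Things in the scene. Friction and masses are not known exactly. Their poses are not given: they have to be found in the camera images.
- carrier_grip (a point): Centre of the black bar grip of the loose carrier (0.4 to 0.75 kg): bar 14 (x) x 66 (y) x 18 mm high, centre 32 mm over a 96x134x12 mm aluminium plate, 69 mm over the fin tips it stands on. Axes: z up, y along bar and the plate's long side, x along the fins. 3 vials at each end (|y| over 37 mm, to 11 mm over the bar's centre). Same after half a turn about z.
- carrier: The same carrier at the centre of its underside (fin tips, z=0), same axes. 8 fins hang under the plate: 6 mm thick, 84 mm long in x, 25 mm deep, 16 mm apart, at y=+-8,+-24,+-40,+-56 mm, tips rounded.
- dock_mouth (a point): Centre of the fixed dock's cooling comb, at fin-top level, 50 mm over the bench; axes: x to the rear (hinge), y left, z up. 7 fins, 6 thick, 92 long in x, 30 high, rounded tops, at y=0,+-16,+-32,+-48 mm (10 mm gaps). Home: plate rests on the tops, bar centre 44 mm over this point, x, y aligned. White walls 10 mm over it, inside 108 (x) by 146 (y), outside 124x162 mm.
- hood (a joint): Hinge angle of the white hood (0.22 kg), rad: 0 = shut and caught, about 1.6 to 1.9 = standing open behind the dock. It stays at any angle (friction 0.2 Nm). From about 0.07 rad down a spring ball catch resists; pressing the front of the roof with 5 to 8 N takes it past the catch to 0. A carrier not home blocks it.
- hood_hinge (a point): Middle of the hood's hinge axis, which runs along y, 66 mm behind (+x) and 12 mm over dock_mouth; this frame turns with the hood and has the dock's axes when shut. The shut hood is a shell reaching x=-4 to -128 mm, y=+-81 mm, z=0 to 54 mm in this frame, flat roof with a clear window on top, open below; a catch tongue stands 10 mm out in front at y=0.
- hood_roof (a point): Point on the outside of the hood's roof, midway in y, 16 mm from the front edge, in the hinge's turning frame at x=-112, z=54 mm: the place to push. Its z axis points out of the roof. When open it faces away from the robot, so push it from behind towards the robot and then down.
- tube_rack: Bystander: blue microtube rack 62x200x47 mm, origin under its centre.
- reagent_bottle: Bystander: small bottle with black cap, 49 mm wide, 94 mm tall, origin under its centre.
- tube_50: Bystander: standing tube with blue cap, 34 mm wide, 110 mm tall, origin under its centre.

How it is judged:
By the outcome, as a careful person would: the job done as asked, in the order asked, and still so for the second after the job is handed in, with the robot touching nothing.
It also fails if it takes over 58 s, if anything falls off the work surface, if the arm or the gripper's body presses on something with over 40 N, if the wrist force passes 120 N, or if a joint passes its speed limit or range.

## Robot

A 6-joint arm with a two-finger parallel gripper is mounted at the origin on a cart in front of the work surface, level with it; the furniture and walls round the work are solid. World frame = base frame: x ahead of the robot, y to its left, z up, the work surface at z = 0. Lengths are in m, angles in rad, forces in N, time in s.
With the tool pointing down it reaches from about 0.275 to 0.85 m from the base axis. Payload 5.2 kg.
Tool frame: the origin (TCP) lies at the very end of the fingers, on their centre line; the grasp point (between the pads) lies 19 mm behind it; y points along the fingers, x is the direction in which the jaws open and shut, and the axes are right-handed (so a half turn about y gives the same grasp; the last joint's range is limited). The gripper opens to 85 mm and grips with 20 to 120 N. Pads are 22 mm wide; open, the fingers measure 114 mm over their backs; the gripper's body (76 mm by 85 mm) begins 54 mm behind the grasp point. The pads swing forward as they close: fully open they stand 13 mm farther back than shut.
Start: joints at [-0.203, 0.259, 1.535, -0, 1.348, -0.203], TCP at [0.55, 0, 0.231] pointing down, gripper open.
Joint ranges: [-3.14, 3.14], [-0.91, 2.08], [0.19, 2.58], [-1.22, 4.36], [0.22, 2.71], [-3.12, 3.12]. Speed limits (rad/s): [2.57, 2.57, 3.14, 3.14, 3.14, 3.14].

## Interface

Orientations are given as [roll, pitch, yaw] about the fixed x, y, z axes, in that order (R = Rz(yaw) Ry(pitch) Rx(roll)).
In Python, from station import r, camera, calibration gives the robot as it stands.
- The arm moves only by the tool move_arm, never from a script. Its argument "increments" is a list of rows, each a list of 6 numbers: the shift along the tool's x, y, z in m, then the turn, a rotation vector about the tool's x, y, z in rad. A call has 1 to 12 rows; each row is the pose to reach, as a shift and turn from the pose commanded when the call began, along the tool's axes at that moment; what a row does not reach only later rows make up. A row lasts 1/12 s, in which the tool goes at most 41.7 mm and 7.16 degrees, less where a joint would pass 70% of its speed; a pose out of reach is approached as far as the arm can. A call with a gripper value outside its range is refused whole. "fingers" is the closure, from -1 (fully open) to 1 (shut), set as the call begins (left out, the last holds). The fingers move at their own pace and stop on an object; the grip force is fixed at half the most. Time passes only in rows, so rows that repeat a pose let the fingers close. It gives the time, the measured TCP pose, the force and the opening at its end, in the units of the state.
- r.read_state(): the state, without advancing time (a new reading comes with each control period).
- camera(name): name is "scene" or "side" or "wrist"; returns (picture, depth): 420x560x3 uint8, red, green, blue; 420x560 float32, m along the optical axis (not along the pixel's ray), 0 where there is no reading.
- calibration(name): a dict with "vertical_fov" (degrees; the focal length in pixels is half the picture's height over the tangent of half this angle, whatever the lens; pixels are square), "cx", "cy" (the principal point, pixels), "world_to_cam" (4x4, takes a point from world to camera coordinates). Camera axes: x right, y down, z forward; pixel columns grow to the right and rows downward; lengths in m; the calibration is good to about 2 mm. A picture is of the moment at which its call begins: read the wrist's pose just before it. calibration takes no time and is no camera call; for the wrist camera it gives the pose at the moment of the call.
- r.sign_off(): hands the job in, once; it reports no verdict.
The state is a dict: "time": time; "qpos": joint angles; "qvel": joint speeds; "tau": joint torques, N m; "eef_pos": TCP position; "orientation": TCP orientation; "ft_force": force on the tool from outside, world axes, zero at the start; "moment": the same for the moment, N m; "opening": opening from 0.0 (shut) to 1.0 (fully open).
Only numpy, scipy, OpenCV 4.12 (cv2) and the standard library are available. Lean on these libraries where they do the work, as an engineer would, in place of code of your own. Each camera call takes 0.05 s, during which the arm holds its last target.

## Working session

There is one attempt and no reset: what is moved stays moved. The work goes in short steps, Python scripts to look and compute and a tool call to move; the robot and the scene stay as the last step left them, time stands still between calls to the robot, and variables do not carry over. Pictures are saved under pics/ and viewed, and the job is handed in when it is done.

Besides the shell and the picture viewer there is one more tool, called by a JSON object that holds its "op" and its "data", one argument or row to a line. move_arm: Moves the arm, as the interface text tells. Its arguments: {"type":"object","properties":{"increments":{"type":"array","items":{"type":"array","items":{"type":"number"}}},"fingers":{"type":"number"}},"required":["increments"]}

```bash
mkdir -p pics; ls
cat > h.py <<'E'
import numpy as np, cv2
from station import r, camera, calibration
def snap(n,f):
    c=calibration(n); im,d=camera(n)
    cv2.imwrite(f'pics/{f}.png',cv2.cvtColor(im,cv2.COLOR_RGB2BGR)); np.savez(f'pics/{f}.npz',im=im,d=d,fov=c['vertical_fov'],cx=c['cx'],cy=c['cy'],T=np.array(c['world_to_cam']))
    return im,d,c
class V:
    def __init__(s,f):
        z=np.load(f'pics/{f}.npz'); s.im=z['im'];s.d=z['d'];s.cx=float(z['cx']);s.cy=float(z['cy']);s.T=z['T'];s.f=s.im.shape[0]/2/np.tan(np.radians(float(z['fov']))/2)
        s.Ti=np.linalg.inv(s.T)
    def pts(s):
        v,u=np.mgrid[:s.im.shape[0],:s.im.shape[1]]
        P=np.stack([(u-s.cx)/s.f*s.d,(v-s.cy)/s.f*s.d,s.d],-1)
        return P@s.Ti[:3,:3].T+s.Ti[:3,3]
    def ray(s,u,v,z):
        d=s.Ti[:3,:3]@np.array([(u-s.cx)/s.f,(v-s.cy)/s.f,1]);o=s.Ti[:3,3]
        return o+d*(z-o[2])/d[2]
    def proj(s,p):
        q=s.T[:3,:3]@np.array(p)+s.T[:3,3]; return q[0]/q[2]*s.f+s.cx,q[1]/q[2]*s.f+s.cy
E
python3 - <<'E'
from h import *
print(r.read_state())
for n in ['scene','side','wrist']:
    im,d,c=snap(n,n+'0'); print(n,c,d.min(),d.max())
E
```

```text
pics
{'time': 0.0, 'qpos': array([-2.02781007e-01,  2.59375688e-01,  1.53606068e+00,  4.42584756e-06,
        1.34800083e+00, -2.02804263e-01]), 'qvel': array([ 0.0018497 ,  0.00049032,  0.00063634, -0.00053477,  0.00195385,
        0.00109855]), 'tau': array([ 1.06436883e-04, -4.46029150e+01, -2.90570551e+01, -7.42485804e-05,
        1.18754001e-02, -2.51378208e-05]), 'eef_pos': array([5.49484443e-01, 1.41485707e-04, 2.30466088e-01]), 'orientation': array([-1.57042058e+00,  1.80587401e-03,  2.26133764e-05]), 'ft_force': array([0.06126971, 0.18260486, 0.16800817]), 'moment': array([-0.03245688, -0.02650945,  0.00051864]), 'opening': 1.0002199140968222}
scene {'vertical_fov': 47.30887378354182, 'cx': 284.9846289845998, 'cy': 208.22616317628106, 'world_to_cam': array([[ 0.90511371, -0.42478909,  0.0179832 , -0.56679764],
       [-0.2622441 , -0.59106597, -0.76280342,  0.09989527],
       [ 0.33465983,  0.68570784, -0.64638034,  1.2593015 ],
       [ 0.        ,  0.        ,  0.        ,  1.        ]])} 0.0 3.5316215
side {'vertical_fov': 57.598501456972, 'cx': 277.5234672290269, 'cy': 206.31446635907992, 'world_to_cam': array([[-0.99867343,  0.04674366, -0.02159671,  0.55056983],
       [ 0.04622054,  0.62892378, -0.77609184,  0.18045476],
       [-0.02269469, -0.77606051, -0.63024998,  0.86267691],
       [ 0.        ,  0.        ,  0.        ,  1.        ]])} 0.0 3.1075354
wrist {'vertical_fov': 65.90567004310171, 'cx': 276.29224517754227, 'cy': 211.57384709391465, 'world_to_cam': array([[ 9.99997944e-01, -2.55579108e-05, -2.02788253e-03,
        -5.49564283e-01],
       [ 6.19213534e-04, -9.48324626e-01,  3.17301150e-01,
        -4.24830422e-02],
       [-1.93120049e-03, -3.17301753e-01, -9.48322660e-01,
         3.82581465e-01],
       [ 0.00000000e+00,  0.00000000e+00,  0.00000000e+00,
         1.00000000e+00]])} 0.0 1.4856516
```

View pics/scene0.png

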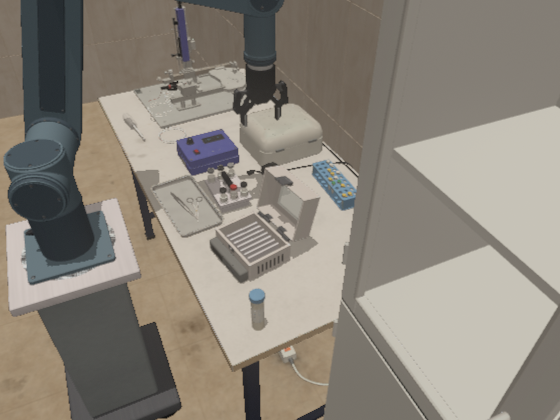

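View pics/side0.png

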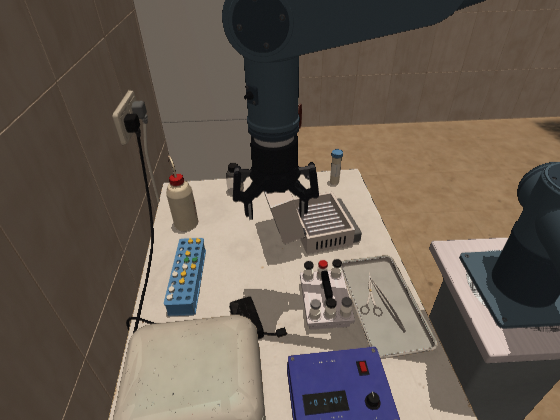

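View pics/wrist0.png

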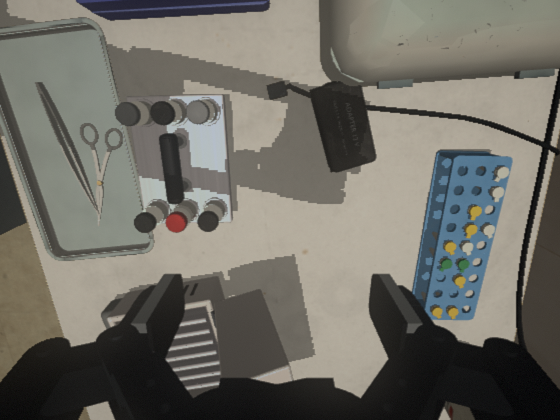

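The wrist picture shows the carrier with its black bar at about (172,168) and vials in two rows at v≈110 and v≈217. The dock comb is at about (190,350) with the open hood to its right, the rack at (465,240), and a tray to the left of the carrier. Next I'll measure these.

Run:
```python
from h import *
v=V('wrist0');P=v.pts()
for (a,b) in [(172,150),(172,168),(172,190),(200,150),(215,190),(150,185),(250,190),(130,112),(168,110),(205,108),(148,222),(177,222),(210,215)]:
    print('w',a,b,P[b,a].round(4),v.im[b,a])
# bar mask
m=((v.im.max(2)<70)).astype(np.uint8); 
mm=np.zeros_like(m); mm[125:208,150:195]=m[125:208,150:195]
n,l,s,c=cv2.connectedComponentsWithStats(mm); 
k=1+np.argmax(s[1:,4]); print(s[k],c[k])
cnt=cv2.findContours((l==k).astype(np.uint8),0,2)[0][0]; print(cv2.minAreaRect(cnt))
z=P[l==k]; print(np.percentile(z,[5,50,95],0).round(4))
for f,pp in [('side0',[(325,285),(330,295),(340,280),(320,215),(330,225)]),('scene0',[(228,180),(232,186)])]:
    w=V(f);Q=w.pts()
    for a,b in pp: print(f,a,b,Q[b,a].round(4),w.im[b,a])
for f,(x0,y0,x1,y1) in dict(scene0=(180,140,330,290),side0=(230,150,370,350),wrist0=(90,80,320,400)).items():
    im=V(f).im[y0:y1,x0:x1]; k=min(800/im.shape[1],600/im.shape[0])
    cv2.imwrite(f'pics/{f}c.png',cv2.resize(im[:,:,::-1],None,fx=k,fy=k,interpolation=2)); print(f,k)
```

```text
w 172 150 [0.4554 0.0409 0.0797] [45 45 44]
w 172 168 [0.4538 0.0245 0.0799] [54 53 53]
w 172 190 [0.4514 0.0035 0.0794] [45 45 43]
w 200 150 [0.4711 0.0354 0.0389] [180 189 190]
w 215 190 [ 0.4839 -0.0072  0.0385] [119 113 109]
w 150 185 [ 0.4153 -0.0015  0.0396] [179 184 178]
w 250 190 [ 0.5182 -0.0171  0.0007] [181 174 158]
w 130 112 [0.423  0.0738 0.0818] [72 72 68]
w 168 110 [0.4563 0.0755 0.0826] [51 50 47]
w 205 108 [0.4881 0.0771 0.0813] [114 112 107]
w 148 222 [ 0.4257 -0.0279  0.0815] [56 55 52]
w 177 222 [ 0.4539 -0.0277  0.082 ] [152  61  56]
w 210 215 [ 0.4865 -0.0201  0.0832] [58 56 52]
[ 159  134   29   70 1282] [171.97893916 167.28705148]
((173.46949768066406, 168.22560119628906), (70.34487915039062, 23.19062042236328), 83.6598129272461)
[[ 0.4458 -0.0051  0.0567]
 [ 0.4537  0.0251  0.0792]
 [ 0.4579  0.0517  0.0809]]
side0 325 285 [0.454  0.0306 0.0774] [16 15 14]
side0 330 295 [0.4471 0.0539 0.0743] [ 9 10 10]
side0 340 280 [ 0.4118 -0.0153  0.0351] [218 200 191]
side0 320 215 [ 0.4274 -0.2318  0.0406] [128 121 116]
side0 330 225 [ 0.4081 -0.187   0.0441] [93 83 79]
scene0 228 180 [0.4482 0.0053 0.0779] [53 50 47]
scene0 232 186 [ 0.4484 -0.027   0.0791] [169  71  66]
scene0 4.0
side0 3.0
wrist0 1.875
```

View pics/wrist0c.png

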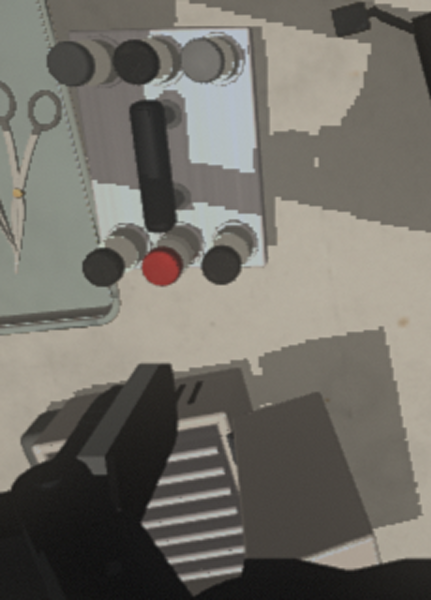

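View pics/scene0c.png

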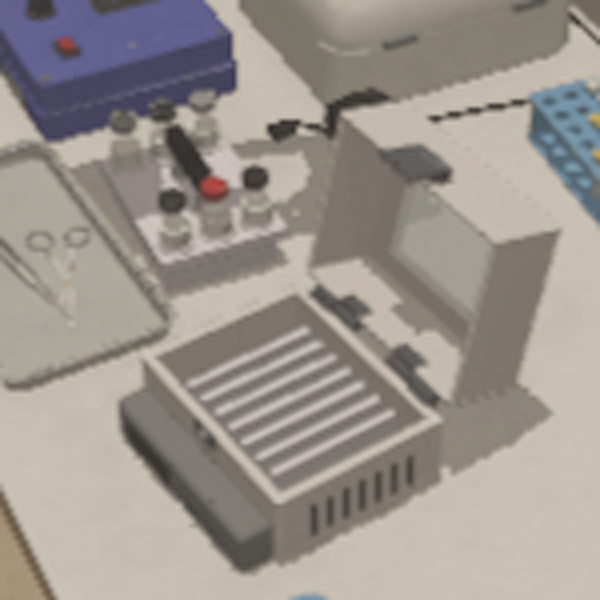

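View pics/side0c.png

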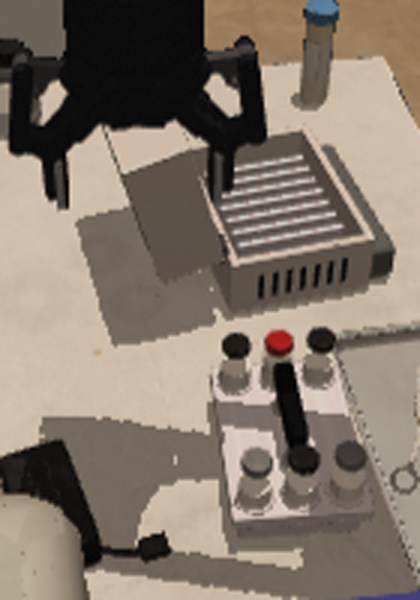

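Run:
```python
from h import *
v0=V('wrist0')
for f in ['scene0','side0','wrist0']:
    w=V(f);P=w.pts();X,Y,Z=P[...,0],P[...,1],P[...,2]
    m=(abs(Z-.060)<.004)&(X>.3)&(X<.54)&(Y<-.07)&(Y>-.36)&(w.d>0)
    # top-facing only: normals by gradient of Z small
    g=np.abs(cv2.Sobel(Z.astype(np.float32),-1,1,0))+np.abs(cv2.Sobel(Z.astype(np.float32),-1,0,1))
    p=P[m][:,:2]; print(f,'rim',len(p), cv2.minAreaRect((p*1000).astype(np.float32)) if len(p)>5 else '')
    m=(abs(Z-.050)<.003)&(X>.3)&(X<.54)&(Y<-.09)&(Y>-.36)&(w.d>0)&(w.im.min(2)>120); p=P[m][:,:2]
    print('  fins',len(p),(cv2.minAreaRect((p*1000).astype(np.float32)),p.mean(0)) if len(p)>5 else '')
    m=(abs(Z-.037)<.0035)&(X>.38)&(X<.53)&(Y>-.075)&(Y<.12)&(w.d>0); p=P[m][:,:2]
    print('  plate',len(p),cv2.minAreaRect((p*1000).astype(np.float32)), np.median(Z[m]))
    m=(abs(Z-.078)<.005)&(X>.42)&(X<.48)&(Y>-.02)&(Y<.065)&(w.d>0)&(w.im.max(2)<75); p=P[m][:,:2]
    if len(p)>5: print('  bar',len(p),cv2.minAreaRect((p*1000).astype(np.float32)), p.mean(0))
    cv2.imwrite(f'pics/{f}z.png',cv2.resize(np.clip((Z[...]+.01)*1500,0,255).astype(np.uint8),None,fx=1.4,fy=1.4,interpolation=0))
```

```text
scene0 rim 828 ((454.3779602050781, -215.07135009765625), (186.06607055664062, 165.1228790283203), 10.76968002319336)
  fins 464 (((423.68682861328125, -214.11407470703125), (107.39118957519531, 148.07293701171875), 15.617157936096191), array([ 0.42696931, -0.22243467]))
  plate 463 ((447.6833801269531, 19.43886947631836), (97.47538757324219, 138.95997619628906), 0.5148003697395325) 0.03735048165308619
  bar 66 ((446.8488464355469, 26.699378967285156), (14.153646469116211, 73.5782699584961), 3.3353018760681152) [0.44674407 0.01782198]
side0 rim 389 ((456.99151611328125, -211.88565063476562), (183.1363067626953, 163.8665771484375), 11.114876747131348)
  fins 291 (((430.06695556640625, -218.08314514160156), (91.08636474609375, 102.98490905761719), 11.10038948059082), array([ 0.42566894, -0.21304812]))
  plate 1329 ((449.8214416503906, 22.96951675415039), (96.39514923095703, 134.53115844726562), 1.223381519317627) 0.03641086040399033
  bar 176 ((459.980224609375, 15.82086181640625), (88.51520538330078, 55.59540939331055), 73.94134521484375) [0.45039616 0.0236945 ]
wrist0 rim 589 ((448.75079345703125, -161.88031005859375), (182.4456329345703, 58.909339904785156), 11.150667190551758)
  fins 773 (((443.7377624511719, -215.72671508789062), (62.99543762207031, 100.9822769165039), 11.03955364227295), array([ 0.44865902, -0.2148102 ]))
  plate 6442 ((450.721435546875, 22.349075317382812), (96.47135925292969, 133.37509155273438), 1.4189213514328003) 0.039003940649801644
  bar 1145 ((450.1515197753906, 22.428607940673828), (59.179012298583984, 84.67082214355469), 0.2009682059288025) [0.45162539 0.02426139]
```

View pics/scene0z.png

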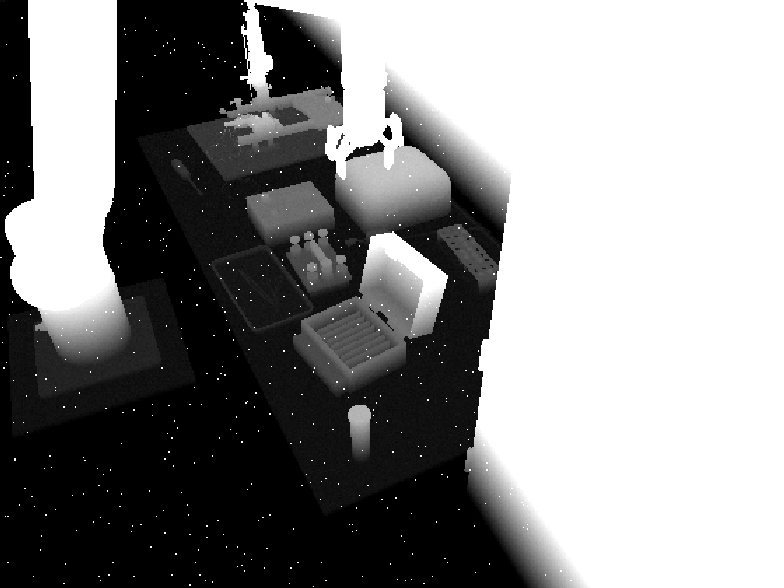

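The depth puts the carrier near (0.450, 0.022) at about 1.3° yaw and the dock near (0.43, -0.215) at about 11° yaw. The sizes match what was given. I'll look at each from the same relative wrist pose so that calibration error cancels.

{"op": "move_arm", "data": {
  "increments": [
    [-0.012,-0.008,-0.028,0,0,0],
    [-0.024,-0.016,-0.056,0,0,0],
    [-0.036,-0.024,-0.084,0,0,0],
    [-0.048,-0.032,-0.112,0,0,0],
    [-0.06,-0.04,-0.14,0,0,0],
    [-0.072,-0.048,-0.168,0,0,0],
    [-0.084,-0.056,-0.196,0,0,0],
    [-0.096,-0.064,-0.224,0,0,0],
    [-0.108,-0.072,-0.252,0,0,0],
    [-0.12,-0.08,-0.28,0,0,0],
    [-0.12,-0.08,-0.28,0,0,0],
    [-0.12,-0.08,-0.28,0,0,0]
  ]
}}

```text
time: 1.15
eef_pos: [0.4294, -0.2813, 0.3113]
orientation: [-1.571, -0.0, -0.003]
ft_force: [0.6, 0.1, 0.6]
opening: 1.003
```

Run:
```python
from h import *
s=r.read_state(); print(s['time'],s['eef_pos'],s['orientation'],s['ft_force'],abs(s['qvel']).max())
snap('wrist','w1')
```

```text
1.15 [ 0.4294388  -0.28130854  0.3112678 ] [-1.57070453e+00 -1.42559421e-04 -3.24548472e-03] [0.59554235 0.13698169 0.57093841] 0.04511978069747675
```

View pics/w1.png

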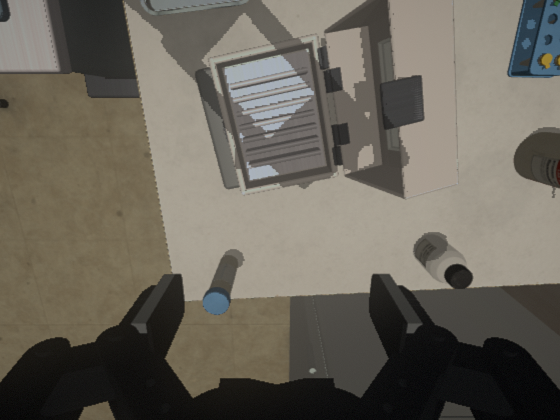

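The dock is fully visible, with its rim corners at about (210,60), (318,38), (340,178) and (245,192). The hood is to its right and the tube and bottle are clear of it.

```bash
cat > dock.py <<'E'
from h import *
v=V('w1');P=v.pts();X,Y,Z=P[...,0],P[...,1],P[...,2]
c0=np.array([.432,-.21]);yaw=.19
for it in range(3):
    R=np.array([[np.cos(yaw),-np.sin(yaw)],[np.sin(yaw),np.cos(yaw)]])
    L=(P[...,:2]-c0)@R
    ok=v.d>0
    rim=ok&(Z>.056)&(Z<.066)&(L[...,0]>-.07)&(L[...,0]<.055)&(abs(L[...,1])<.09)
    p=P[rim][:,:2]; rr=cv2.minAreaRect((p*1000).astype(np.float32)); print(rr,len(p),np.median(Z[rim]))
    # fins: points z .046-.053 interior
    fin=ok&(Z>.047)&(Z<.054)&(abs(L[...,0])<.04)&(abs(L[...,1])<.06)
    y=L[fin][:,1]
    # comb phase fit over yaw
    best=[]
    for a in np.arange(.16,.23,.002):
        Ra=np.array([[np.cos(a),-np.sin(a)],[np.sin(a),np.cos(a)]]); yy=((P[fin][:,:2]-c0)@Ra)[:,1]
        z=np.exp(2j*np.pi*yy/.016).mean(); best.append((abs(z),a,np.angle(z)/2/np.pi*.016))
    b=max(best); print('comb',b,fin.sum())
    yaw=b[1]
    # walls: outer edges in local frame
    Lr=L[rim]
    print('rim x', np.percentile(Lr[:,0],[1,99]),'y',np.percentile(Lr[:,1],[1,99]))
    for nm,sel,ax in [('left',Lr[:,1]>.06,1),('right',Lr[:,1]<-.06,1),('front',Lr[:,0]<-.045,0)]:
        q=Lr[sel]; q=q[abs(q[:,1-ax])<.045 if ax==1 else abs(q[:,1])<.06]; print(nm,len(q),q[:,ax].mean(),np.percentile(q[:,ax],[3,97]),'slope',np.polyfit(q[:,1-ax],q[:,ax],1)[0] if len(q)>5 else 0)
    c=np.array(rr[0])/1000
cam=v.Ti[:3,3];print('cam',cam)
E
python3 dock.py
python3 - <<'E'
from h import *
im=V('w1').im[20:210,190:430]; cv2.imwrite('pics/w1c.png',cv2.resize(im[:,:,::-1],None,fx=3,fy=3,interpolation=2))
E
```

```text
((426.71942138671875, -219.79730224609375), (124.28132629394531, 162.17181396484375), 10.999217987060547) 3103 0.06155744397276719
comb (np.float64(0.7776617817086917), np.float64(0.19800000000000004), np.float64(0.007368435600668159)) 2455
rim x [-0.06550164  0.05474544] y [-0.08889129  0.07171867]
left 693 0.067743940579667 [0.06408078 0.07178149] slope 0.009915316746345694
right 496 -0.08490852246479422 [-0.08909758 -0.08155637] slope 0.009442056618830874
front 797 -0.061176344934700325 [-0.06570763 -0.0572857 ] slope -0.005984756156816008
((426.73162841796875, -219.99176025390625), (124.24305725097656, 162.2347412109375), 11.333398818969727) 3103 0.061553567821757915
comb (np.float64(0.7776763303585713), np.float64(0.19800000000000004), np.float64(0.007368495696906084)) 2450
rim x [-0.06543862  0.05477204] y [-0.08884983  0.07171059]
left 695 0.06773347119180596 [0.06417619 0.07172819] slope 0.0017667426911539916
right 497 -0.08489574893262405 [-0.08904202 -0.08163589] slope 0.0009302443164850918
front 800 -0.06114911878194262 [-0.06554408 -0.05745073] slope 0.0016984587253066185
((426.73162841796875, -219.99176025390625), (124.24305725097656, 162.2347412109375), 11.333398818969727) 3103 0.061553567821757915
comb (np.float64(0.7776763303585713), np.float64(0.19800000000000004), np.float64(0.007368495696906084)) 2450
rim x [-0.06543862  0.05477204] y [-0.08884983  0.07171059]
left 695 0.06773347119180596 [0.06417619 0.07172819] slope 0.0017667426911539916
right 497 -0.08489574893262405 [-0.08904202 -0.08163589] slope 0.0009302443164850918
front 800 -0.06114911878194262 [-0.06554408 -0.05745073] slope 0.0016984587253066185
cam [ 0.43024626 -0.2003009   0.45586646]
```

View pics/w1c.png

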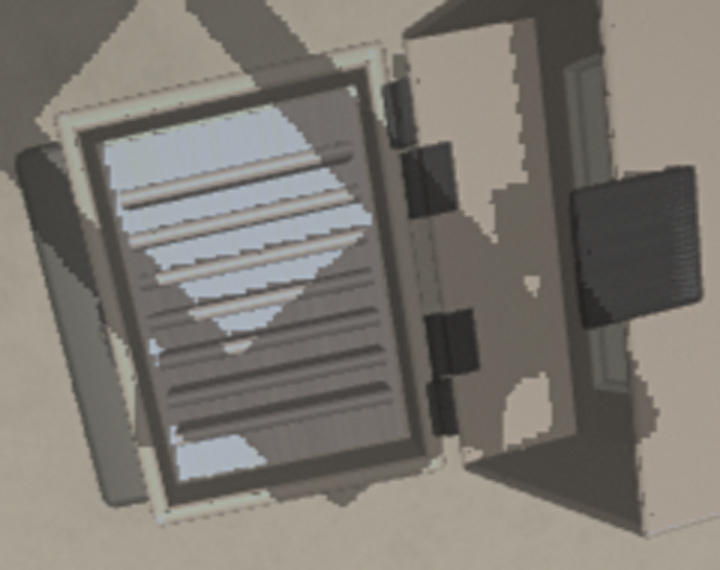

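{"op": "move_arm", "data": {
  "increments": [
    [0.002,0,0.03,0,0,0],
    [0.004,0,0.06,0,0,0],
    [0.006,0,0.09,0,0,0],
    [0.008,0,0.12,0,0,0],
    [0.01,0,0.15,0,0,0],
    [0.012,0,0.18,0,0,0],
    [0.014,0,0.21,0,0,0],
    [0.016,0,0.24,0,0,0],
    [0.016,0,0.24,0,0,0],
    [0.016,0,0.24,0,0,0]
  ]
}}

```text
time: 2.03
eef_pos: [0.4456, -0.0372, 0.3111]
orientation: [-1.57, 0.0, 0.005]
ft_force: [0.4, -0.7, -0.4]
opening: 1.002
```

Run:
```python
from h import *
s=r.read_state(); print(s['time'],s['eef_pos'],s['orientation'],s['ft_force'],abs(s['qvel']).max())
snap('wrist','w2')
```

```text
2.0333 [ 0.44559862 -0.03722971  0.31106271] [-1.57037133e+00  3.92472122e-04  5.42433938e-03] [ 0.38172629 -0.65844687 -0.40545492] 0.05268706188730485
```

View pics/w2.png

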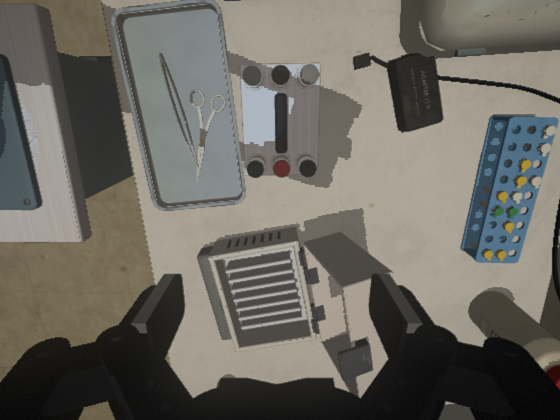

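Both the carrier (about (281,120)) and the dock (about (262,290)) are in this one view, so I'll measure them together.

```bash
cat > car.py <<'E'
from h import *
import sys
v=V('w2');P=v.pts();X,Y,Z=P[...,0],P[...,1],P[...,2];ok=v.d>0
c0=np.array([.4267,-.22]);yaw=.198
R=np.array([[np.cos(yaw),-np.sin(yaw)],[np.sin(yaw),np.cos(yaw)]]);L=(P[...,:2]-c0)@R
rim=ok&(Z>.056)&(Z<.066)&(L[...,0]>-.07)&(L[...,0]<.06)&(abs(L[...,1])<.09)
print('rim w2',cv2.minAreaRect((P[rim][:,:2]*1000).astype(np.float32)),np.median(Z[rim]))
fin=ok&(Z>.047)&(Z<.054)&(abs(L[...,0])<.04)&(abs(L[...,1])<.06)
b=max((lambda z,a:(abs(z),a,np.angle(z)/2/np.pi*.016))(np.exp(2j*np.pi*((P[fin][:,:2]-c0)@np.array([-np.sin(a),np.cos(a)]))/.016).mean(),a) for a in np.arange(.16,.24,.002)); print('comb',b)
reg=ok&(X>.39)&(X<.52)&(Y>-.065)&(Y<.11)
pl=reg&(abs(Z-.038)<.004);pl=cv2.morphologyEx(pl.astype(np.uint8),cv2.MORPH_OPEN,np.ones((3,3)))>0
rr=cv2.minAreaRect((P[pl][:,:2]*1000).astype(np.float32));print('plate',rr,np.median(Z[pl]))
bar=reg&(abs(Z-.079)<.005)&(abs(Y-.0225)<.0345)&(abs(X-.4505)<.02)
p=P[bar][:,:2];print('bar',len(p),p.mean(0),cv2.minAreaRect((p*1000).astype(np.float32)),np.median(Z[bar]));
q=p[abs(p[:,1]-.0225)<.03];s=np.polyfit(q[:,1]-.0225,q[:,0],1);print('bar line x at centre, yaw',s[1],-s[0], 'xr',np.percentile(q[:,0]-np.polyval(s,q[:,1]-.0225),[3,97]))
vt=reg&(Z>.08)&(abs(Y-.0225)>.036);p=P[vt][:,:2]
n,l,st,ce=cv2.connectedComponentsWithStats(vt.astype(np.uint8))
for i in range(1,n):
    if st[i,4]>60: print('vial',P[l==i].mean(0).round(4),st[i,4])
E
python3 car.py
python3 - <<'E'
from h import *
im=V('w2').im[40:200,220:360]; cv2.imwrite('pics/w2c.png',cv2.resize(im[:,:,::-1],None,fx=3.7,fy=3.7,interpolation=2))
E
```

```text
rim w2 ((425.8405456542969, -220.0475311279297), (121.68832397460938, 163.4814453125), 11.324199676513672) 0.06161717194893773
comb (np.float64(0.8121385488745827), np.float64(0.20000000000000004), np.float64(0.0015559439726731995))
plate ((450.70599365234375, 22.02392578125), (96.08271789550781, 133.39321899414062), 1.407546877861023) 0.03896420560756003
bar 727 [0.45064774 0.02263945] ((450.8893737792969, 22.23133659362793), (13.873106956481934, 64.36534118652344), 0.6138225793838501) 0.07943150462840093
bar line x at centre, yaw 0.45066541237965324 0.03051470588448885 xr [-0.00648945  0.00667748]
vial [0.4188 0.0721 0.0819] 278
vial [0.4496 0.0729 0.0818] 281
vial [0.4805 0.0738 0.0819] 282
vial [ 0.4211 -0.0292  0.082 ] 218
vial [ 0.4517 -0.0285  0.082 ] 217
vial [ 0.4824 -0.0279  0.0819] 219
vial [ 0.459  -0.0276  0.3812] 32768
```

View pics/w2c.png

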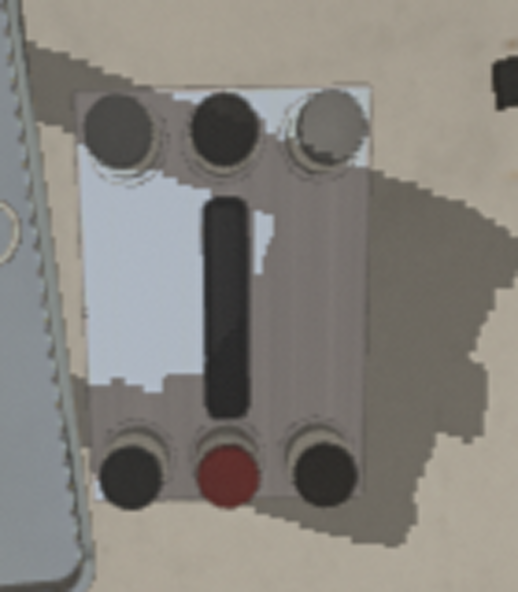

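Carrier: centre (0.4507, 0.0222), yaw 0.025. Dock: centre (0.4267, -0.2200), yaw 0.198. The rim measures 124x162 mm, and the comb phase agrees with the rim to 0.2 mm. Moving above the grip.

{"op": "move_arm", "data": {
  "increments": [
    [0.0005,0.018,0.0062,0,-0.0025,0],
    [0.001,0.036,0.0124,0,-0.005,0],
    [0.0015,0.054,0.0186,0,-0.0075,0],
    [0.002,0.072,0.0248,0,-0.01,0],
    [0.0025,0.09,0.031,0,-0.0125,0],
    [0.003,0.108,0.0372,0,-0.015,0],
    [0.0035,0.126,0.0434,0,-0.0175,0],
    [0.004,0.144,0.0496,0,-0.02,0],
    [0.005,0.17,0.062,0,-0.025,0],
    [0.005,0.18,0.062,0,-0.025,0],
    [0.005,0.18,0.062,0,-0.025,0],
    [0.005,0.18,0.062,0,-0.025,0]
  ]
}}

```text
time: 3.08
eef_pos: [0.4507, 0.0214, 0.1309]
orientation: [-1.571, 0.002, 0.024]
ft_force: [-0.2, 0.1, 1.0]
opening: 0.999
```

{"op": "move_arm", "data": {
  "increments": [
    [0,0,0,0,0,0],
    [0,0,0,0,0,0],
    [0,0,0,0,0,0]
  ]
}}

```text
time: 3.33
eef_pos: [0.4518, 0.0215, 0.1324]
orientation: [-1.571, -0.002, 0.024]
ft_force: [-0.4, -0.0, -0.4]
opening: 0.997
```

{"op": "move_arm", "data": {
  "increments": [
    [-0.0005,0.012,0.0005,0,0,0],
    [-0.0005,0.024,0.0005,0,0,0],
    [-0.0005,0.036,0.0005,0,0,0],
    [-0.0005,0.048,0.0005,0,0,0],
    [-0.0005,0.058,0.0005,0,0,0],
    [-0.0005,0.066,0.0005,0,0,0],
    [-0.0005,0.072,0.0005,0,0,0],
    [-0.0005,0.077,0.0005,0,0,0],
    [-0.0005,0.08,0.0005,0,0,0],
    [-0.0005,0.08,0.0005,0,0,0],
    [-0.0005,0.08,0.0005,0,0,0],
    [-0.0005,0.08,0.0005,0,0,0]
  ]
}}

```text
time: 4.33
eef_pos: [0.4508, 0.0225, 0.0517]
orientation: [-1.571, -0.001, 0.025]
ft_force: [0.2, -0.2, 0.1]
opening: 0.999
```

Run:
```python
from h import *
s=r.read_state(); print(s['time'],s['eef_pos'],s['orientation'],s['ft_force'])
snap('wrist','w3')
```

```text
4.3333 [0.45082033 0.02247657 0.05166496] [-1.57093750e+00 -6.93386088e-04  2.50194456e-02] [ 0.22611217 -0.19378183  0.13602531]
```

View pics/w3.png

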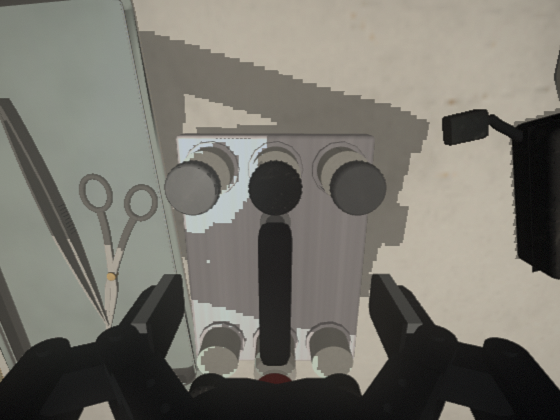

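The bar (u≈275) sits midway between the open fingers (182 and 370) and is well placed. Closing.

{"op": "move_arm", "data": {
  "increments": [
    [0,0.001,0,0,0,0],
    [0,0.001,0,0,0,0],
    [0,0.001,0,0,0,0],
    [0,0.001,0,0,0,0],
    [0,0.001,0,0,0,0],
    [0,0.001,0,0,0,0],
    [0,0.001,0,0,0,0],
    [0,0.001,0,0,0,0],
    [0,0.001,0,0,0,0],
    [0,0.001,0,0,0,0],
    [0,0.001,0,0,0,0],
    [0,0.001,0,0,0,0]
  ],
  "fingers": 1
}}

```text
time: 5.38
eef_pos: [0.4502, 0.0225, 0.0504]
orientation: [-1.571, 0.0, 0.025]
ft_force: [-3.6, -0.4, 6.3]
opening: 0.154
```

{"op": "move_arm", "data": {
  "increments": [
    [0,0,0,0,0,0],
    [0,-0.001,0,0,0,0],
    [0,-0.002,0,0,0,0],
    [0,-0.003,0,0,0,0],
    [0,-0.005,0,0,0,0],
    [0,-0.007,0,0,0,0],
    [0,-0.009,0,0,0,0],
    [0,-0.012,0,0,0,0],
    [0,-0.015,0,0,0,0],
    [0,-0.018,0,0,0,0],
    [0,-0.02,0,0,0,0],
    [0,-0.02,0,0,0,0]
  ]
}}

```text
time: 6.38
eef_pos: [0.4509, 0.0224, 0.0709]
orientation: [-1.571, -0.001, 0.025]
ft_force: [-0.3, -0.3, -4.5]
opening: 0.154
```

Gripped: opening 0.154 is about 13 mm, and about 4.5 N of weight is lifted. Raising it and carrying it over the dock.

{"op": "move_arm", "data": {
  "increments": [
    [0,-0.006,0,0,0,0],
    [0,-0.018,0,0,0,0],
    [0,-0.036,0,0,0,0],
    [0,-0.054,0,0,0,0],
    [0,-0.072,0,0,0,0],
    [0,-0.088,0,0,0,0],
    [0,-0.097,0,0,0,0],
    [0,-0.1,0,0,0,0],
    [0,-0.1,0,0,0,0]
  ]
}}

```text
time: 7.13
eef_pos: [0.4507, 0.0225, 0.1708]
orientation: [-1.571, -0.001, 0.025]
ft_force: [0.3, 0.8, -4.2]
opening: 0.152
```

{"op": "move_arm", "data": {
  "increments": [
    [-0.001,0,-0.008,0,-0.006,0],
    [-0.003,0,-0.024,0,-0.018,0],
    [-0.006,0,-0.048,0,-0.035,0],
    [-0.009,0,-0.074,0,-0.053,0],
    [-0.0125,0,-0.1,0,-0.071,0],
    [-0.0157,0,-0.126,0,-0.09,0],
    [-0.019,0,-0.152,0,-0.109,0],
    [-0.0222,0,-0.178,0,-0.127,0],
    [-0.0255,0,-0.204,0,-0.146,0],
    [-0.028,0,-0.225,0,-0.161,0],
    [-0.0295,0,-0.237,0,-0.17,0],
    [-0.0301,0,-0.2415,0,-0.173,0]
  ]
}}

```text
time: 8.13
eef_pos: [0.4254, -0.2219, 0.169]
orientation: [-1.57, 0.002, 0.196]
ft_force: [-0.5, 0.8, -5.0]
opening: 0.152
```

{"op": "move_arm", "data": {
  "increments": [
    [0,0,0,0,0,0],
    [0,0,0,0,0,0],
    [0,0,0,0,0,0],
    [0,0,0,0,0,0]
  ]
}}

```text
time: 8.47
eef_pos: [0.4263, -0.2186, 0.1701]
orientation: [-1.57, 0.0, 0.199]
ft_force: [-0.3, 0.4, -3.9]
opening: 0.154
```

Run:
```python
from h import *
s=r.read_state(); print(s['time'],s['eef_pos'],s['orientation'],s['ft_force'],s['moment'])
for n in ['wrist','scene','side']: snap(n,n+'4')
for f,(x0,y0,x1,y1) in dict(scene4=(180,100,340,290),side4=(200,110,380,270)).items():
    im=V(f).im[y0:y1,x0:x1]; k=min(800/im.shape[1],600/im.shape[0])
    cv2.imwrite(f'pics/{f}c.png',cv2.resize(im[:,:,::-1],None,fx=k,fy=k,interpolation=2))
```

```text
8.4667 [ 0.42634234 -0.21859454  0.17009352] [-1.57010149e+00  3.13220219e-04  1.99072546e-01] [-0.26980652  0.44455183 -3.88017238] [-0.03090496  0.00035968  0.04150057]
```

View pics/wrist4.png

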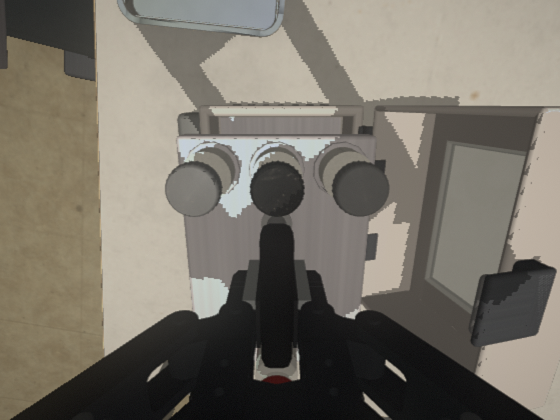

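View pics/scene4c.png

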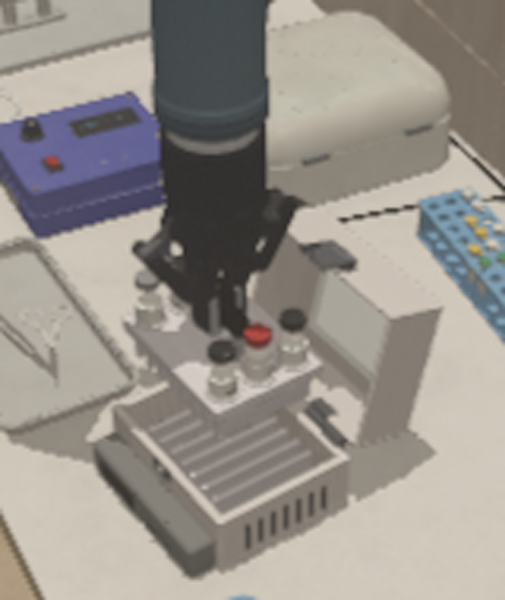

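View pics/side4c.png

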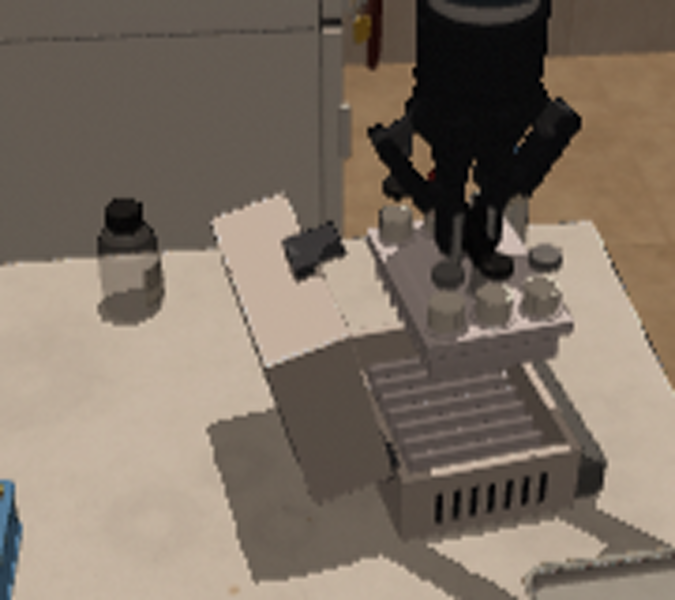

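The carrier hangs level over the dock, and the vials are at the same pixels as at the grasp, so it hasn't slipped. Descending to just above the fin tops with a small correction.

{"op": "move_arm", "data": {
  "increments": [
    [0,0.004,-0.0005,0,0,0],
    [0,0.012,-0.001,0,0,0],
    [0,0.022,-0.001,0,0,0],
    [0,0.034,-0.001,0,0,0],
    [0,0.044,-0.001,0,0,0],
    [0,0.052,-0.001,0,0,0],
    [0,0.057,-0.001,0,0,0],
    [0,0.058,-0.001,0,0,0],
    [0,0.058,-0.001,0,0,0],
    [0,0.058,-0.001,0,0,0],
    [0,0.058,-0.001,0,0,0],
    [0,0.058,-0.001,0,0,0]
  ]
}}

```text
time: 9.62
eef_pos: [0.427, -0.2209, 0.1129]
orientation: [-1.572, -0.001, 0.198]
ft_force: [-0.5, 0.7, -4.3]
opening: 0.153
```

Run:
```python
from h import *
s=r.read_state(); print(s['time'],s['eef_pos'],s['orientation'],s['ft_force'],s['moment'])
e=s['eef_pos'];d=np.array([.4267,-.2198])-e[:2];y=s['orientation'][2];print('tool dx,dz',np.cos(y)*d[0]+np.sin(y)*d[1],-np.sin(y)*d[0]+np.cos(y)*d[1])
for n in ['wrist','side','scene']: snap(n,n+'5')
for f,(x0,y0,x1,y1) in dict(scene5=(180,140,340,290),side5=(260,140,380,270)).items():
    im=V(f).im[y0:y1,x0:x1]; k=min(800/im.shape[1],600/im.shape[0])
    cv2.imwrite(f'pics/{f}c.png',cv2.resize(im[:,:,::-1],None,fx=k,fy=k,interpolation=2))
```

```text
9.6167 [ 0.42700548 -0.22093562  0.11287099] [-1.57178156e+00 -8.18338736e-04  1.98016919e-01] [-0.46470596  0.73936507 -4.27225636] [ 0.06320847 -0.03430074 -0.03609359]
tool dx,dz -7.610059313163444e-05 0.0011735280867477208
```

View pics/side5c.png

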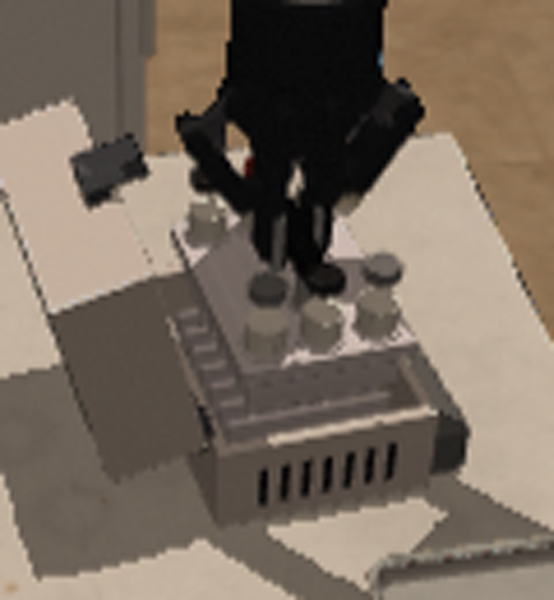

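View pics/scene5c.png

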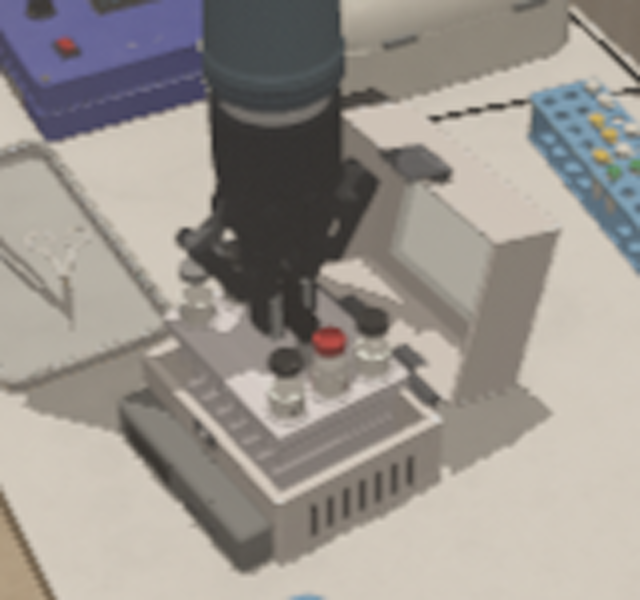

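View pics/wrist5.png

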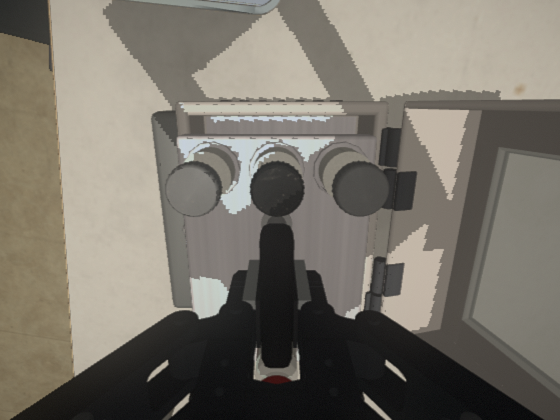

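Run:
```python
from h import *
v=V('wrist5');P=v.pts();Z=P[...,2];ok=v.d>0
c0=np.array([.4267,-.22]);a=.198
R=np.array([[np.cos(a),-np.sin(a)],[np.sin(a),np.cos(a)]]);L=(P[...,:2]-c0)@R
m=ok&(abs(Z-.0612)<.003)&(L[...,1]>.055)&(L[...,1]<.095)&(abs(L[...,0])<.045)
print('rim',m.sum(),np.percentile(L[m][:,1],[2,50,98]),np.polyfit(L[m][:,0],L[m][:,1],1))
m=ok&(abs(Z-.0995)<.006)&(abs(L[...,0])<.06)&(abs(L[...,1])<.09)
print('plate',m.sum(),np.median(Z[m]),'y',np.percentile(L[m][:,1],[99,99.7]))
q=m&(L[...,1]>.055); print('x',np.percentile(L[q][:,0],[1,99]))
for c in np.arange(-.04,.041,.02):
    s=m&(abs(L[...,0]-c)<.004); print(c, L[s][:,1].max())
m=ok&(abs(Z-.0612)<.003)&(abs(L[...,1]-.05)<.02)&(abs(L[...,0])<.075)&(abs(L[...,0])>.045);print('rimx',[np.percentile(L[m&(L[...,0]*s>0)][:,0],[2,98]) for s in(1,-1)])
```

```text
rim 2330 [0.07326806 0.07721687 0.08103271] [-0.00015223  0.07720864]
plate 18335 0.10145872195478883 y [0.06552703 0.06559437]
x [-0.04604006  0.04719046]
-0.04 0.06572107270621948
-0.02 0.06564460828499298
0.0 0.0656373147513546
0.019999999999999997 0.06562241294818806
0.04 0.06564280792904328
rimx [array([0.05772938, 0.06845353]), array([-0.05772043, -0.05033253])]
```

My check caught an error. The front wall centre reads -0.054 where it should be -0.058, because my earlier rim selection clipped the rear wall. The dock centre is therefore 4 mm further along dock x, at (0.4306, -0.2192). In y the carrier is 1.2 mm low. I'll correct both and lower slowly.

{"op": "move_arm", "data": {
  "increments": [
    [0.001,0,0.0006,0,0,0],
    [0.0025,0,0.0012,0,0,0],
    [0.0037,0,0.0012,0,0,0],
    [0.0037,0.001,0.0012,0,0,0],
    [0.0037,0.003,0.0012,0,0,0],
    [0.0037,0.005,0.0012,0,0,0],
    [0.0037,0.007,0.0012,0,0,0],
    [0.0037,0.009,0.0012,0,0,0],
    [0.0037,0.01,0.0012,0,0,0],
    [0.0037,0.01,0.0012,0,0,0],
    [0.0037,0.01,0.0012,0,0,0],
    [0.0037,0.01,0.0012,0,0,0]
  ]
}}

```text
time: 10.77
eef_pos: [0.4301, -0.2188, 0.1024]
orientation: [-1.571, -0.0, 0.198]
ft_force: [0.0, -0.2, -4.0]
opening: 0.155
```

```bash
cat > chk.py <<'E'
from h import *
import sys
s=r.read_state(); e=s['eef_pos'];print(s['time'],e,s['orientation'],s['ft_force'],s['moment'])
d=np.array([.4306,-.2190])-e[:2];y=.198;print('tool dx,dz',np.cos(y)*d[0]+np.sin(y)*d[1],-np.sin(y)*d[0]+np.cos(y)*d[1])
f=sys.argv[1];snap('wrist',f)
v=V(f);P=v.pts();Z=P[...,2];ok=v.d>0
c0=np.array([.4306,-.2192]);a=.198
R=np.array([[np.cos(a),-np.sin(a)],[np.sin(a),np.cos(a)]]);L=(P[...,:2]-c0)@R
m=ok&(abs(Z-.0612)<.003)&(L[...,1]>.07)&(L[...,1]<.095)&(abs(L[...,0])<.045)
print('rim y mid',np.median(L[m][:,1]),'want .077')
m=ok&(abs(Z-.0612)<.003)&(abs(L[...,1]-.06)<.015)&(L[...,0]<-.051)&(L[...,0]>-.07);print('rim front mid',np.median(L[m][:,0]),'want -.058')
zp=e[2]-.0504+.037+.0015
m=ok&(abs(Z-zp)<.004)&(abs(L[...,0])<.054)&(L[...,1]<.072)&(L[...,1]>.04)
print('plate z',np.median(Z[m]),'y edge',np.percentile(L[m][:,1],99.5),'x',np.percentile(L[m][:,0],[1,99]))
E
python3 chk.py w6
```

```text
10.7667 [ 0.43007033 -0.21880968  0.10235736] [-1.57089293e+00 -6.12309988e-05  1.97943697e-01] [ 0.01998676 -0.16952933 -4.03666948] [-0.00746291  0.04896665 -0.00933163]
tool dx,dz 0.0004818812033089742 -0.000290789595287797
rim y mid 0.0773114460746031 want .077
rim front mid -0.05826080744897067 want -.058
plate z 0.09107364603655621 y edge 0.06704581106754687 x [-0.04654165  0.04659445]
```

Aligned to about 0.3 mm. Lowering into the comb.

{"op": "move_arm", "data": {
  "increments": [
    [0.0004,0.001,0,0,0,0],
    [0.0004,0.002,0,0,0,0],
    [0.0004,0.0035,0,0,0,0],
    [0.0004,0.005,0,0,0,0],
    [0.0004,0.0065,0,0,0,0],
    [0.0004,0.008,0,0,0,0],
    [0.0004,0.0095,0,0,0,0],
    [0.0004,0.011,0,0,0,0],
    [0.0004,0.0125,0,0,0,0],
    [0.0004,0.014,0,0,0,0],
    [0.0004,0.0145,0,0,0,0],
    [0.0004,0.0145,0,0,0,0]
  ]
}}

```text
time: 11.82
eef_pos: [0.4303, -0.2186, 0.0876]
orientation: [-1.57, 0.0, 0.198]
ft_force: [-0.3, 0.2, -5.1]
opening: 0.153
```

No contact; the force is just the carrier's weight, and the tips are about 13 mm into the comb. Continuing down.

{"op": "move_arm", "data": {
  "increments": [
    [0,0.001,0,0,0,0],
    [0,0.0025,0,0,0,0],
    [0,0.004,0,0,0,0],
    [0,0.0055,0,0,0,0],
    [0,0.007,0,0,0,0],
    [0,0.008,0,0,0,0],
    [0,0.009,0,0,0,0],
    [0,0.01,0,0,0,0],
    [0,0.0105,0,0,0,0],
    [0,0.011,0,0,0,0],
    [0,0.011,0,0,0,0],
    [0,0.011,0,0,0,0]
  ]
}}

```text
time: 12.82
eef_pos: [0.4304, -0.2187, 0.0768]
orientation: [-1.571, -0.0, 0.198]
ft_force: [-0.4, -0.6, -5.9]
opening: 0.154
```

{"op": "move_arm", "data": {
  "increments": [
    [0,0.0005,0,0,0,0],
    [0,0.001,0,0,0,0],
    [0,0.0015,0,0,0,0],
    [0,0.002,0,0,0,0],
    [0,0.002,0,0,0,0],
    [0,0.002,0,0,0,0]
  ]
}}

```text
time: 13.32
eef_pos: [0.4304, -0.2187, 0.0754]
orientation: [-1.571, -0.0, 0.198]
ft_force: [-2.6, 1.4, 5.5]
opening: 0.149
```

Contact at exactly the predicted home height (0.0754). Releasing with a partial opening, then rising.

{"op": "move_arm", "data": {
  "increments": [
    [0,0,0,0,0,0],
    [0,0,0,0,0,0],
    [0,0,0,0,0,0],
    [0,0,0,0,0,0],
    [0,0,0,0,0,0],
    [0,0,0,0,0,0],
    [0,0,0,0,0,0],
    [0,0,0,0,0,0]
  ],
  "fingers": 0
}}

```text
time: 13.98
eef_pos: [0.4304, -0.2187, 0.0748]
orientation: [-1.571, 0.0, 0.198]
ft_force: [0.3, -0.5, 0.5]
opening: 0.498
```

{"op": "move_arm", "data": {
  "increments": [
    [0,-0.004,0,0,0,0],
    [0,-0.01,0,0,0,0],
    [0,-0.02,0,0,0,0],
    [0,-0.04,0,0,0,0],
    [0,-0.065,0,0,0,0],
    [0,-0.09,0,0,0,0],
    [0,-0.12,0,0,0,0],
    [0,-0.15,0,0,0,0],
    [0,-0.18,0,0,0,0],
    [0,-0.2,0,0,0,0],
    [0,-0.2,0,0,0,0],
    [0,-0.2,0,0,0,0]
  ]
}}

```text
time: 14.98
eef_pos: [0.431, -0.219, 0.277]
orientation: [-1.574, -0.003, 0.198]
ft_force: [-1.1, 0.4, -0.7]
opening: 0.5
```

Run:
```python
from h import *
s=r.read_state(); print(s['time'],s['eef_pos'],s['orientation'],s['ft_force'])
for n in ['wrist','scene','side']: snap(n,n+'7')
for f,(x0,y0,x1,y1) in dict(scene7=(180,140,340,290),side7=(200,120,380,270)).items():
    im=V(f).im[y0:y1,x0:x1]; k=min(800/im.shape[1],600/im.shape[0])
    cv2.imwrite(f'pics/{f}c.png',cv2.resize(im[:,:,::-1],None,fx=k,fy=k,interpolation=2))
c=np.array([.4306,-.2192]);a=.198;R=np.array([[np.cos(a),-np.sin(a)],[np.sin(a),np.cos(a)]])
for f in ['wrist7','scene7','side7']:
    v=V(f);P=v.pts();Z=P[...,2];L=(P[...,:2]-c)@R
    m=(v.d>0)&(abs(Z-.062)<.006)&(abs(L[...,0])<.05)&(abs(L[...,1])<.068);print(f,m.sum(),np.median(Z[m]))
    A=np.c_[L[m],np.ones(m.sum())];print(' tilt',np.linalg.lstsq(A,Z[m],rcond=None)[0])
    # hood
    m=(v.d>0)&(L[...,0]>.062)&(L[...,0]<.2)&(abs(L[...,1])<.09)&(Z>.07)&(Z<.25)
    h=np.c_[L[m],Z[m]]; 
    for z0 in np.arange(.08,.22,.015):
        q=h[abs(h[:,2]-z0)<.004]
        if len(q)>3: print('  z',round(z0,3),len(q),'x',np.percentile(q[:,0],[1,50,99]).round(4),'y',np.percentile(q[:,1],[1,99]).round(4))
    print('  zmax',np.percentile(h[:,2],99.5),h[h[:,2]>np.percentile(h[:,2],98)].mean(0))
```

```text
14.9833 [ 0.4309503  -0.21903934  0.27698991] [-1.57416038 -0.00271465  0.1980927 ] [-1.05277054  0.3816132  -0.6506068 ]
wrist7 6634 0.06405512768330221
 tilt [-0.00101734 -0.00055566  0.06415126]
  z 0.08 735 x [0.0694 0.1208 0.1227] y [-0.0776  0.0792]
  z 0.095 664 x [0.073  0.1245 0.1263] y [-0.0776  0.0796]
  z 0.11 220 x [0.0763 0.1027 0.1274] y [-0.079   0.0805]
  z 0.125 172 x [0.0799 0.097  0.1196] y [-0.0784  0.0806]
  z 0.14 165 x [0.0834 0.0937 0.1139] y [-0.0804  0.0806]
  z 0.155 137 x [0.087  0.0927 0.1075] y [-0.0801  0.0807]
  z 0.17 115 x [0.0907 0.0935 0.1421] y [-0.0797  0.0807]
  z 0.185 6057 x [0.0955 0.1106 0.1281] y [-0.0782  0.0801]
  z 0.2 1505 x [0.0805 0.0926 0.1084] y [-0.0158  0.0172]
  zmax 0.2019480397606632 [0.08378761 0.00152012 0.201628  ]
scene7 818 0.06293836871181496
 tilt [0.00090661 0.00702274 0.06285528]
  z 0.08 145 x [0.0678 0.1176 0.1235] y [-0.0822  0.0798]
  z 0.095 163 x [0.0707 0.1203 0.1271] y [-0.0818  0.0809]
  z 0.11 155 x [0.0753 0.1244 0.1296] y [-0.0822  0.0812]
  z 0.125 164 x [0.0781 0.1258 0.1326] y [-0.0813  0.0816]
  z 0.14
[... 287 characters left out ...]
.2003873559141325 [ 0.08487738 -0.0014338   0.19976705]
side7 746 0.061439352529903735
 tilt [-0.00335558 -0.00459304  0.06169089]
  z 0.08 59 x [0.0707 0.0977 0.1253] y [0.07   0.0841]
  z 0.095 58 x [0.0741 0.1012 0.1295] y [0.0627 0.0837]
  z 0.11 55 x [0.0781 0.1043 0.131 ] y [0.0688 0.0836]
  z 0.125 63 x [0.0821 0.1092 0.1354] y [0.0703 0.0839]
  z 0.14 65 x [0.0855 0.1134 0.1402] y [0.0578 0.0841]
  z 0.155 82 x [0.0882 0.1207 0.1439] y [-0.0329  0.0837]
  z 0.17 162 x [0.0943 0.1421 0.1472] y [-0.0753  0.0831]
  z 0.185 304 x [0.095  0.1055 0.12  ] y [-0.0778  0.082 ]
  z 0.2 63 x [0.0801 0.0872 0.0997] y [-0.0155  0.0205]
  zmax 0.19953422061617737 [0.08583771 0.00351313 0.19894295]
```

View pics/wrist7.png

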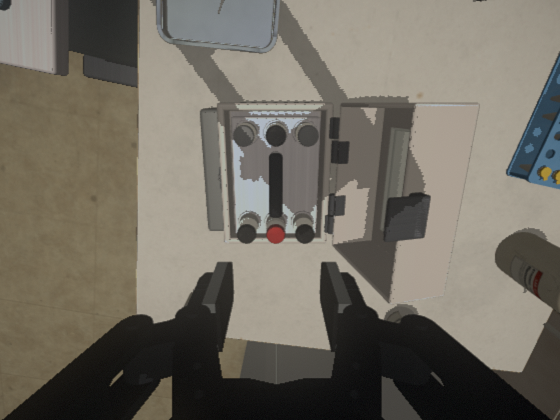

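View pics/scene7c.png

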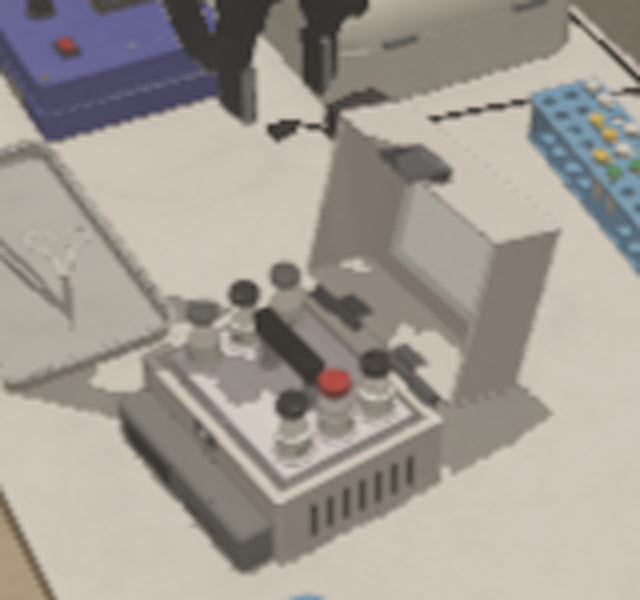

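View pics/side7c.png

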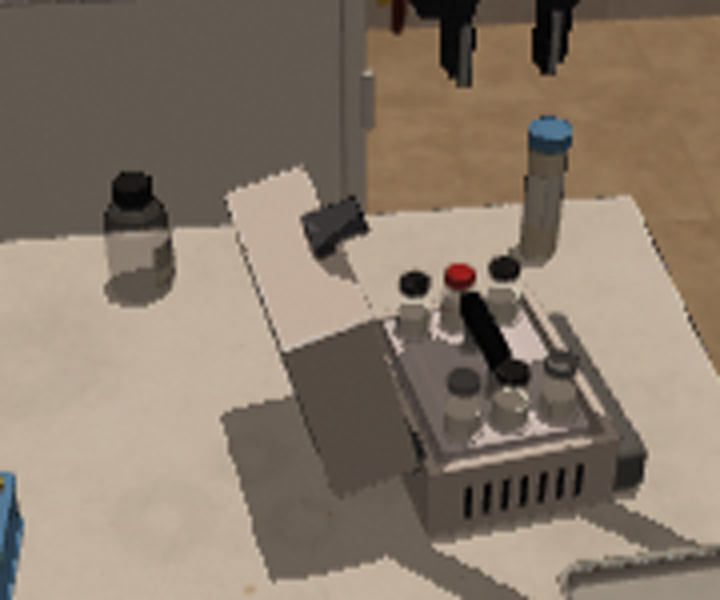

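Wrist, scene and side views agree. The carrier is seated: its plate is level and inside the rim, 2 to 3 mm above the rim's reading, as it should be (62 vs 60 mm). The hood's open edge fits a hinge at local (0.066, 0.062) with θ≈1.81. Next I'll check free space behind the hood before reaching there.

Run:
```python
from h import *
c=np.array([.4306,-.2192]);a=.198;R=np.array([[np.cos(a),-np.sin(a)],[np.sin(a),np.cos(a)]])
G={}
for f in ['wrist7','scene7','side7','wrist0','w2','w1']:
    v=V(f);P=v.pts();Z=P[...,2];L=(P[...,:2]-c)@R
    m=(v.d>0)&(Z>.02)&(Z<.3)&(L[...,0]>.15)&(L[...,0]<.36)&(abs(L[...,1])<.16)
    if f in('wrist7','wrist0','w1','w2'): m[270:]=False
    for x,y,z in np.c_[L[m],Z[m]]:
        k=(int(x//.03),int(y//.04)); G.setdefault(k,[]).append(z)
for ix in range(5,12): print(round(ix*.03,2),[ (round(float(np.percentile(G[(ix,iy)],97)),3),len(G[(ix,iy)])) if (ix,iy) in G else 0 for iy in range(-4,4)])
s=r.read_state();print(s['qpos'],s['time'])
```

```text
0.15 [0, 0, 0, 0, 0, 0, 0, 0]
0.18 [0, 0, 0, 0, 0, 0, 0, 0]
0.21 [0, 0, 0, 0, 0, 0, 0, 0]
0.24 [0, 0, 0, 0, 0, 0, 0, 0]
0.27 [0, 0, 0, (0.047, 2), (0.043, 2), 0, 0, 0]
0.3 [(0.082, 739), (0.118, 2375), 0, (0.048, 874), (0.049, 2260), (0.049, 1380), (0.048, 464), (0.042, 6)]
0.33 [(0.2, 59), (0.156, 1120), 0, (0.049, 466), (0.048, 959), (0.049, 1411), (0.049, 1965), (0.048, 1736)]
[-7.01637681e-01  1.09048470e-01  1.61578532e+00 -6.19756322e-06
  1.41877846e+00 -8.99619624e-01] 15.1333
```

The space behind the hood is clear out to local x≈0.27. I'll swing the closed fingers over the hood to its rear, turning the tool 90° so the finger pair lies along the roof's front edge.

{"op": "move_arm", "data": {
  "increments": [
    [0.008,0,0,0,-0.12,0],
    [0.025,0,0,0,-0.24,0],
    [0.045,0,0,0,-0.36,0],
    [0.065,0,0,0,-0.48,0],
    [0.085,0,0,0,-0.6,0],
    [0.105,0,0,0,-0.72,0],
    [0.125,0,0,0,-0.84,0],
    [0.145,0,0,0,-0.96,0],
    [0.165,0,0,0,-1.08,0],
    [0.185,0,0,0,-1.2,0],
    [0.195,0,0,0,-1.32,0],
    [0.2,0,0,0,-1.44,0]
  ],
  "fingers": 1
}}

```text
time: 16.13
eef_pos: [0.6273, -0.1785, 0.2723]
orientation: [-1.568, -0.002, 1.645]
ft_force: [-0.3, -0.7, -0.3]
opening: -0.003
```

{"op": "move_arm", "data": {
  "increments": [
    [0,0,0,0,-0.07,0],
    [0,0,0,0,-0.131,0],
    [0,0,0,0,-0.131,0],
    [0,0,0,0,-0.131,0]
  ]
}}

```text
time: 16.47
eef_pos: [0.6261, -0.1791, 0.2733]
orientation: [-1.569, -0.002, 1.767]
ft_force: [-0.6, -0.2, 0.1]
opening: 0.005
```

```bash
cat > st.py <<'E'
from h import *
s=r.read_state();e=s['eef_pos'];c=np.array([.4306,-.2192]);a=.198;R=np.array([[np.cos(a),-np.sin(a)],[np.sin(a),np.cos(a)]])
print(s['time'],'local',((e[:2]-c)@R).round(4),'z',e[2].round(4),'ori',s['orientation'].round(3),'F',s['ft_force'].round(2),'q',s['qpos'].round(2))
E
python3 st.py
```

```text
16.4667 local [0.1995 0.0008] z 0.2733 ori [-1.569 -0.002  1.767] F [-0.59 -0.18  0.08] q [-0.45  0.42  1.2  -0.    1.52 -2.22]
```

{"op": "move_arm", "data": {
  "increments": [
    [0,0.01,0,0,0,0],
    [0,0.028,0,0,0,0],
    [0,0.05,0,0,0,0],
    [0,0.072,0,0,0,0],
    [0,0.092,0,0,0,0],
    [0,0.108,0,0,0,0],
    [0,0.118,0,0,0,0],
    [0,0.118,0.008,0,0,0],
    [0,0.118,0.018,0,0,0],
    [0,0.118,0.028,0,0,0],
    [0,0.118,0.028,0,0,0],
    [0,0.118,0.028,0,0,0]
  ]
}}

```text
time: 17.47
eef_pos: [0.5989, -0.1855, 0.1585]
orientation: [-1.573, 0.002, 1.768]
ft_force: [0.5, -0.7, 0.9]
opening: 0.001
```

```bash
python3 st.py
python3 - <<'E'
from h import *
snap('side','side8');im=V('side8').im[60:270,180:400];cv2.imwrite('pics/side8c.png',cv2.resize(im[:,:,::-1],None,fx=2.8,fy=2.8,interpolation=2))
E
```

```text
17.4667 local [ 0.1717 -0.    ] z 0.1585 ori [-1.573  0.002  1.768] F [ 0.53 -0.71  0.91] q [-0.48  0.45  1.44  0.    1.25 -2.25]
```

View pics/side8c.png

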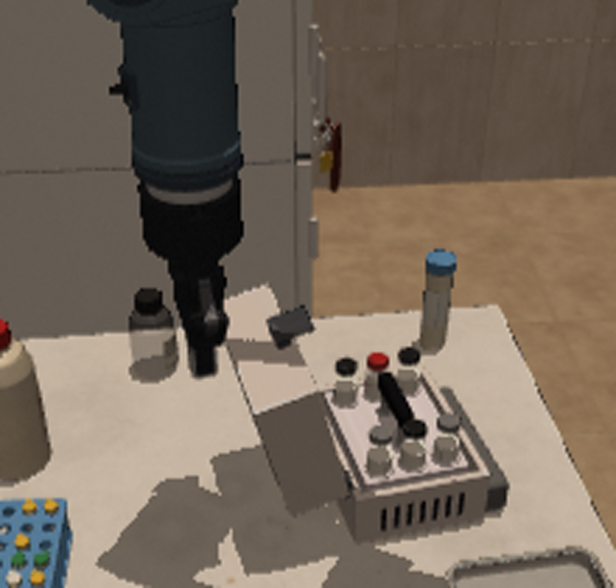

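The fingers stand behind the roof and clear of it, with the bottle well to the side. Starting the swing.

{"op": "move_arm", "data": {
  "increments": [
    [0,0,0.008,0,0,0],
    [0,0.001,0.018,0,0,0],
    [0,0.0015,0.029,0,0,0],
    [0,0.0015,0.0405,0,0,0],
    [0,-0.004,0.05,0,0,0],
    [0,-0.01,0.06,0,0,0],
    [0,-0.0143,0.0694,0,0,0],
    [0,-0.018,0.082,0,0,0],
    [0,-0.02,0.094,0,0,0],
    [0,-0.021,0.106,0,0,0],
    [0,-0.021,0.106,0,0,0],
    [0,-0.021,0.106,0,0,0]
  ]
}}

```text
time: 18.52
eef_pos: [0.494, -0.2059, 0.1778]
orientation: [-1.57, -0.0, 1.768]
ft_force: [0.0, -0.3, -1.2]
opening: -0.002
```

```bash
python3 st.py
python3 - <<'E'
from h import *
snap('side','side9');im=V('side9').im[60:270,180:400];cv2.imwrite('pics/side9c.png',cv2.resize(im[:,:,::-1],None,fx=2.8,fy=2.8,interpolation=2))
E
```

```text
18.5167 local [0.0648 0.0005] z 0.1778 ori [-1.57  -0.     1.768] F [ 0.01 -0.28 -1.23] q [-0.6   0.28  1.65 -0.    1.22 -2.37]
```

View pics/side9c.png

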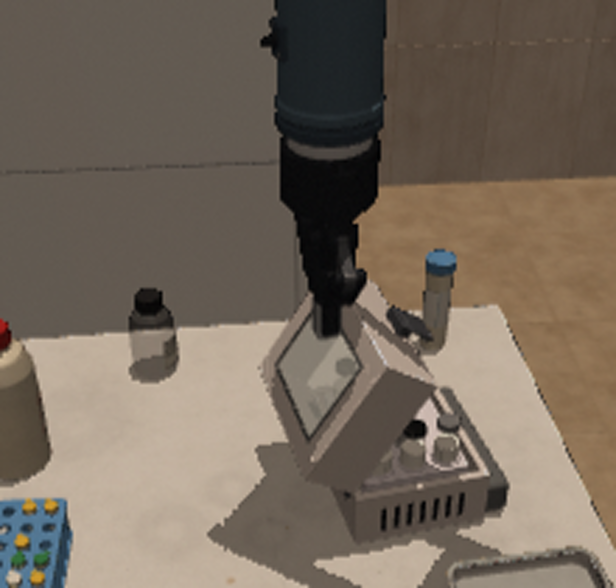

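The hood is swinging over at θ≈1.0 with only about 1 N. Continuing the arc.

{"op": "move_arm", "data": {
  "increments": [
    [0,-0.0005,0.009,0,0,0],
    [0,-0.0005,0.018,0,0,0],
    [0,0.001,0.028,0,0,0],
    [0,0.004,0.037,0,0,0],
    [0,0.008,0.046,0,0,0],
    [0,0.012,0.054,0,0,0],
    [0,0.017,0.062,0,0,0],
    [0,0.0225,0.07,0,0,0],
    [0,0.031,0.079,0,0,0],
    [0,0.041,0.087,0,0,0],
    [0,0.047,0.0925,0,0,0],
    [0,0.047,0.0925,0,0,0]
  ]
}}

```text
time: 19.57
eef_pos: [0.4023, -0.2232, 0.1292]
orientation: [-1.568, -0.003, 1.768]
ft_force: [-0.5, 0.3, -0.2]
opening: -0.003
```

```bash
python3 st.py
python3 - <<'E'
from h import *
snap('side','side10');im=V('side10').im[60:270,180:400];cv2.imwrite('pics/side10c.png',cv2.resize(im[:,:,::-1],None,fx=2.8,fy=2.8,interpolation=2))
E
```

```text
19.5667 local [-0.0286  0.0017] z 0.1292 ori [-1.568 -0.003  1.768] F [-0.53  0.3  -0.16] q [-0.75  0.2   1.88 -0.    1.06 -2.52]
```

View pics/side10c.png

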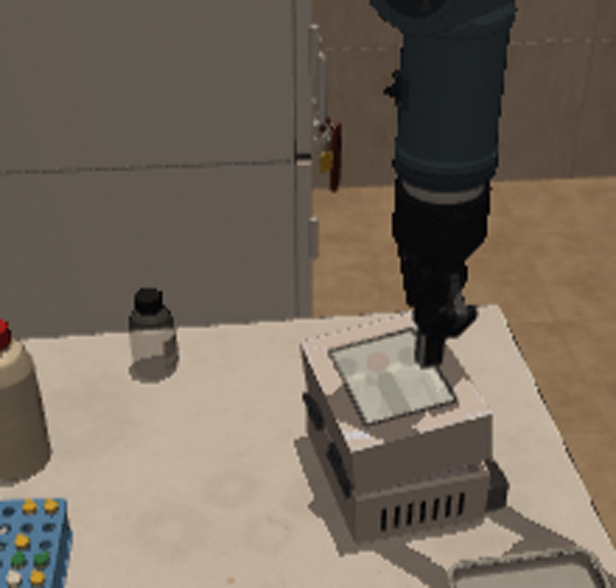

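The hood is nearly shut (θ≈0.1). I'll slide onto the push point and press down gradually.

{"op": "move_arm", "data": {
  "increments": [
    [0,-0.001,0.006,0,0,0],
    [-0.001,-0.001,0.012,0,0,0],
    [-0.0015,-0.001,0.017,0,0,0],
    [-0.0015,0.001,0.017,0,0,0],
    [-0.0015,0.003,0.017,0,0,0],
    [-0.0015,0.005,0.017,0,0,0],
    [-0.0015,0.007,0.017,0,0,0],
    [-0.0015,0.008,0.017,0,0,0],
    [-0.0015,0.009,0.017,0,0,0],
    [-0.0015,0.01,0.017,0,0,0],
    [-0.0015,0.01,0.017,0,0,0]
  ]
}}

```text
time: 20.53
eef_pos: [0.3878, -0.2289, 0.1208]
orientation: [-1.57, 0.0, 1.769]
ft_force: [-0.4, -0.3, 0.4]
opening: -0.001
```

```bash
python3 st.py
```

```text
20.5333 local [-0.0439 -0.0011] z 0.1208 ori [-1.57   0.     1.769] F [-0.44 -0.31  0.38] q [-0.78  0.19  1.92 -0.    1.03 -2.55]
```

{"op": "move_arm", "data": {
  "increments": [
    [0,0.0007,0,0,0,0],
    [0,0.0014,0,0,0,0],
    [0,0.0021,0,0,0,0],
    [0,0.0028,0,0,0,0],
    [0,0.0033,0,0,0,0],
    [0,0.0038,0,0,0,0],
    [0,0.004,0,0,0,0],
    [0,0.004,0,0,0,0]
  ]
}}

```text
time: 21.2
eef_pos: [0.3883, -0.2285, 0.1166]
orientation: [-1.571, -0.0, 1.769]
ft_force: [-0.6, -0.2, 0.2]
opening: -0.003
```

{"op": "move_arm", "data": {
  "increments": [
    [0,0.0003,0,0,0,0],
    [0,0.0006,0,0,0,0],
    [0,0.0009,0,0,0,0],
    [0,0.001,0,0,0,0],
    [0,0.001,0,0,0,0]
  ]
}}

```text
time: 21.62
eef_pos: [0.3881, -0.2286, 0.116]
orientation: [-1.571, -0.0, 1.769]
ft_force: [-0.2, 0.9, 4.1]
opening: 0.0
```

{"op": "move_arm", "data": {
  "increments": [
    [0,0.0003,0,0,0,0],
    [0,0.0006,0,0,0,0],
    [0,0.0009,0,0,0,0],
    [0,0.0012,0,0,0,0],
    [0,0.0012,0,0,0,0],
    [0,0.0012,0,0,0,0]
  ]
}}

```text
time: 22.12
eef_pos: [0.3882, -0.2287, 0.1158]
orientation: [-1.571, 0.001, 1.769]
ft_force: [-4.5, 3.7, 14.8]
opening: -0.001
```

```bash
python3 st.py
```

```text
22.1167 local [-0.0435 -0.001 ] z 0.1158 ori [-1.571e+00  1.000e-03  1.769e+00] F [-4.55  3.7  14.77] q [-0.78  0.2   1.93  0.    1.02 -2.55]
```

The roof is at 0.1158 (shut = 0.116) and solid under 15 N, well past the 5 to 8 N the catch needs. Retreating and checking.

{"op": "move_arm", "data": {
  "increments": [
    [0,-0.002,0,0,0,0],
    [0,-0.006,0,0,0,0],
    [0,-0.016,0,0,0,0],
    [0,-0.036,0,0,0,0],
    [0,-0.06,0,0,0,0],
    [0,-0.09,0,0,0,0],
    [0,-0.12,0,0,0,0],
    [0,-0.15,0,0,0,0],
    [0,-0.17,0,0,0,0],
    [0,-0.18,0,0,0,0],
    [0,-0.18,0,0,0,0],
    [0,-0.18,0,0,0,0]
  ]
}}

```text
time: 23.12
eef_pos: [0.3879, -0.2286, 0.2939]
orientation: [-1.57, -0.0, 1.769]
ft_force: [0.1, 0.6, -0.4]
opening: -0.004
```

```bash
python3 st.py
python3 - <<'E'
from h import *
for n in ['wrist','scene','side']: snap(n,n+'11')
c=np.array([.4306,-.2192]);a=.198;R=np.array([[np.cos(a),-np.sin(a)],[np.sin(a),np.cos(a)]])
for f in ['wrist11','scene11','side11']:
    v=V(f);P=v.pts();Z=P[...,2];L=(P[...,:2]-c)@R
    m=(v.d>0)&(abs(Z-.116)<.015)&(L[...,0]>-.058)&(L[...,0]<.055)&(abs(L[...,1])<.075)
    A=np.c_[L[m],np.ones(m.sum())];s=np.linalg.lstsq(A,Z[m],rcond=None)[0]
    k=abs(A@s-Z[m])<.003; s=np.linalg.lstsq(A[k],Z[m][k],rcond=None)[0]
    print(f,m.sum(),np.median(Z[m]),'slope x,y',s)
for f,(x0,y0,x1,y1) in dict(scene11=(140,100,360,290),side11=(140,100,380,280)).items():
    im=V(f).im[y0:y1,x0:x1]; k=min(800/im.shape[1],600/im.shape[0])
    cv2.imwrite(f'pics/{f}c.png',cv2.resize(im[:,:,::-1],None,fx=k,fy=k,interpolation=2))
E
```

```text
23.1167 local [-0.0437 -0.0008] z 0.2939 ori [-1.57  -0.     1.769] F [ 0.09  0.57 -0.36] q [-0.78  0.04  1.65  0.    1.46 -2.55]
wrist11 13659 0.11688114580214437 slope x,y [-0.00533748 -0.0008936   0.11688175]
scene11 1863 0.11587050259946496 slope x,y [-0.0022528  -0.00229291  0.11583671]
side11 1681 0.11433226269645691 slope x,y [0.00224478 0.00079234 0.1143302 ]
```

View pics/scene11c.png

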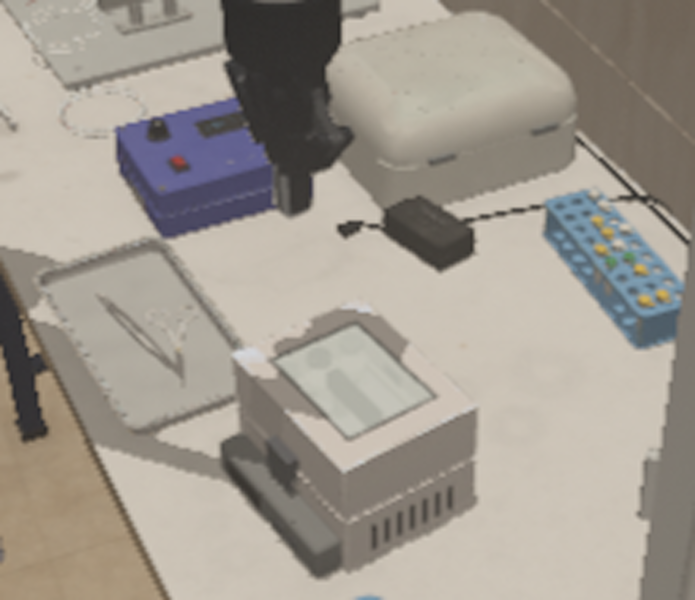

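View pics/side11c.png

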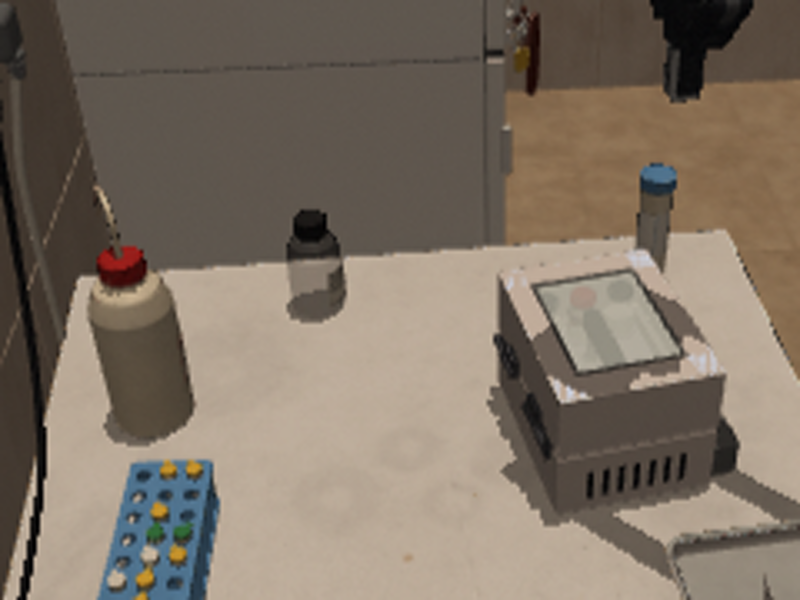

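View pics/wrist11.png

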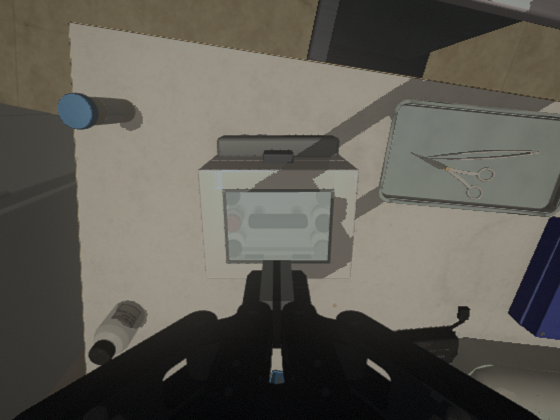

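The roof is level within about 5 mrad in all three views at the shut height, the tongue is in its catch, and the bystanders are where they were. Handing in.

```bash
python3 -c "
from station import r
print(r.sign_off())"
```

```text
the job is handed in; nothing more can be done
None
```

The carrier is home in the dock and the hood is shut over it. I handed the job in at about 23 s of the 58 s allowed.

- **Carrier:** I gripped it by its black bar, carried it upright and lowered it into the comb. There was no contact until the predicted home height (TCP z 0.0754 m, about 5 N), and I let go there. Afterwards the plate looked level and sat about 62 mm above the bench, as expected. No drop or slip showed in the checks.
- **Hood:** I pushed it over from behind with the closed fingers, then pressed the front of the roof. At 14.8 N it stood solid at 115.8 mm, against 116 mm when shut. After I backed off, the three views gave 114.3 to 116.9 mm and a slope of at most 5 mrad. I took no force readings as it passed the catch, so "held" rests on the final height, the level roof and the press force.
- **Disagreements:** My first dock position was 4 mm short towards the hinge, because my rim selection cut off the rear wall. I caught this while hovering and corrected it before the fins went in. The wrist camera's heights read about 1.5 to 2 mm high throughout.
- **Bystanders:** In the last pictures the rack, bottle and tube looked to be where they were. I compared them by eye and did not measure them.

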